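Pack away a sorted bone sample

ROBOT

A 6-joint arm with a two-finger parallel gripper is mounted at the origin on the work surface. World frame = base frame: x ahead of the robot, y to its left, z up, the work surface at z = 0. Lengths are in mm, angles in rad, forces in N, time in s.
With the tool pointing down it reaches from about 275 to 1000 mm from the base axis. Payload 8.4 kg.
Tool frame: the origin (TCP) lies between the finger pads; the fingertips stand 22 mm ahead of it and the grasp point (between the pads) lies 3 mm ahead of it; z points along the fingers, y is the line along which they close (so a half turn about z gives the same grasp; the last joint's range is limited). The gripper opens to 85 mm and grips with 20 to 120 N. Pads are 22 mm wide; open, the fingers measure 114 mm over their backs; the gripper's body (76 mm by 85 mm) begins 54 mm behind the grasp point. The pads swing forward as they close: fully open they stand 13 mm farther back than shut.
Start: joints at [1.118, 0.353, 1.633, -0, 1.155, -0.002], TCP at [272.303, 562.565, 253.281] pointing down, gripper open.
Joint ranges: [-2.63, 2.63], [-0.92, 2.1], [0.06, 2.66], [-1.3, 4.44], [0, 2.69], [-3.02, 3.02]. Speed limits (rad/s): [2.22, 2.22, 2.79, 3.14, 3.14, 3.14].

INTERFACE

Orientations are given as [roll, pitch, yaw] about the fixed x, y, z axes, in that order (R = Rz(yaw) Ry(pitch) Rx(roll)).
In Python, from rig import r, grab_frame gives the robot as it stands.
- The arm moves only by the shell command python3 -m inch 'ROWS' [FORCE]. ROWS is JSON, a list of rows, each a list of 7 numbers: the turn, a rotation vector about the tool's x, y, z as a fraction of full scale, then the shift along the tool's x, y, z as a fraction of full scale, then the closure, from 0 (fully open) to 1 (shut). In form: [[rx, ry, rz, dx, dy, dz, fingers], ...]. A call has 1 to 8 rows; each row shifts and turns the commanded pose from where the row before left it, along the tool's axes as they then stand; what a row does not reach is not made up. Full scale, the value 1, is 2.5 cm for a shift and pi rad for a turn. A row lasts 1/12 s, in which the tool goes at most 41.7 mm and 7.16 degrees, less where a joint would pass 70% of its speed; a pose out of reach is approached as far as the arm can. A call with a number of a shift or a turn outside -1 to 1 is refused whole. A call with a gripper value outside its range is refused whole. The fingers move at their own pace and stop on an object; FORCE is the grip in N (left out, the last holds). Time passes only in rows, so rows that do not move let the fingers close. It gives the time, the measured TCP pose, the force, the opening and the grip force at its end, in the units of the state.
- r.sense(): the state, without advancing time (a new reading comes with each control period).
- grab_frame(name): name is "side" or "top"; returns a dict with "pixels" (384x512x3 uint8, red, green, blue), "z_map" (384x512 float32, mm along the optical axis (not along the pixel's ray), 0 where there is no reading), "vertical_fov" (degrees; the focal length in pixels is half the picture's height over the tangent of half this angle, whatever the lens; pixels are square), "cx", "cy" (the principal point, pixels), "cam_to_world" (4x4, takes a point from camera to world coordinates). Camera axes: x right, y down, z forward; pixel columns grow to the right and rows downward; lengths in mm; the calibration is good to about 2 mm. A picture is of the moment at which its call begins.
- r.sign_off(): hands the job in; it is judged then, once.
The state is a dict: "clock": time; "qpos": joint angles; "qvel": joint speeds; "joint_efforts": joint torques, N m; "eef_pos": TCP position; "tcp_rot": TCP orientation; "contact_force": force on the tool from outside, world axes, zero at the start; "wrist_torque": the same for the moment, N m; "opening": opening from 0.0 (shut) to 1.0 (fully open); "grasp_force": force on a finger pad.
Only numpy, scipy, OpenCV 4.12 (cv2) and the standard library are available. Lean on these libraries where they do the work, as an engineer would, in place of code of your own. Each camera call takes 0.05 s, during which the arm holds its last target. There are 200 camera calls.

TASK

Pack away the sorted bone sample. Stack the three square specimen boxes upright and centred in the shallow grey tray: first the largest into the tray, then the medium one on it, then the smallest on top. Stand the wide jar upright in the wide cell of the red divided box and the slim vial upright in its narrow cell; lower each thing into place rather than dropping it, and leave the petri dish and the calipers where they lie.

Things in the scene. Friction and masses are not known exactly. Their poses are not given: they have to be found in the camera images.
- box_large: The largest loose specimen box: clear square plastic box with bone fragments in it and a flat white lid, closed, 66 x 66 mm, 40 mm high, about 110 g. Origin at the centre of its underside, z up, x and y along its sides.
- box_medium: The medium loose specimen box: as the large one, 54 x 54 mm, 36 mm high, about 75 g. Origin at the centre of its underside, z up, x and y along its sides.
- box_small: The smallest loose specimen box: as the large one, 42 x 42 mm, 32 mm high, about 50 g. Origin at the centre of its underside, z up, x and y along its sides.
- jar: Loose wide round jar of clear plastic with a white cap, standing upright, 48 mm in diameter, 62 mm high with its cap (the cap, 46 mm in diameter, is the top 16 mm), about 90 g. Origin at the centre of its underside, z up.
- vial: Loose slim round vial of clear plastic with a white cap, standing upright, 24 mm in diameter, 66 mm high with its cap (the cap, 22 mm in diameter, is the top 14 mm), about 35 g. Origin at the centre of its underside, z up.
- stack_tray: Shallow square grey plastic tray, fixed, 92 x 92 mm outside and 84 x 84 mm inside, floor 4 mm above the work surface, rim 10 mm above the work surface. The large box fits in with 9 mm to spare on each side if its sides are roughly square to the tray's. Origin at the centre of its underside, z up, x and y along its sides.
- divided_box: Open red plastic box with two cells, fixed, turned any way: 72 mm along its x, 117 mm along its y; walls and divider 3 mm thick, tops 32 mm and floor 4 mm above the work surface. Origin at the centre of its underside, z up. Wide cell, 66 x 66 mm inside, centred at x = 0, y = +22.5 mm of its frame; narrow cell, 66 mm along x, 42 mm along y, centred at x = 0, y = -34.5 mm.
- petri_dish: Bystander: loose open glass petri dish with bone chips, 90 mm in diameter, 14 mm high. Origin at the centre of its underside. Leave it alone.
- calipers: Bystander: loose steel calipers with a black display, lying flat, beam 200 mm along its own y, jaws reaching 50 mm to its +x at its +y end, 10 mm high. Origin under the middle of the beam. Leave them alone.
- notebook: Bystander: closed notebooks lying in a pile, fixed, 105 mm along its x, 148 mm along its y, 24 mm high. Origin at the centre of the underside.
Not all that is in view belongs to the job. What is shaped like the box_medium but orange is not meant.

How it is judged (in metres and radians):
On the way, in this order (a step that is already met when the one before it is completed fails the run):
1. the largest box stands in the grey tray, released (x of box_large in the frame of stack_tray between -0.012 and 0.012 m and y of box_large in the frame of stack_tray between -0.012 and 0.012 m and z of box_large in the frame of stack_tray between 0 and 0.008 m and angle between box_large's own z axis and vertical below 0.08 rad and contact force between the fingers and box_large below 0.1 N and linear speed of box_large below 0.03 m/s), for 0.2 s.
2. the medium box stands on the largest, released (x of box_large in the frame of stack_tray between -0.012 and 0.012 m and y of box_large in the frame of stack_tray between -0.012 and 0.012 m and z of box_large in the frame of stack_tray between 0 and 0.008 m and angle between each of box_large, box_medium's own z axis and vertical below 0.08 rad and x of box_medium in the frame of box_large between -0.01 and 0.01 m and y of box_medium in the frame of box_large between -0.01 and 0.01 m and z of box_medium in the frame of box_large between 0.036 and 0.044 m and contact force between the fingers and box_medium below 0.1 N and linear speed of box_medium below 0.03 m/s), for 0.2 s.
3. the smallest box stands on the medium one, released (x of box_large in the frame of stack_tray between -0.012 and 0.012 m and y of box_large in the frame of stack_tray between -0.012 and 0.012 m and z of box_large in the frame of stack_tray between 0 and 0.008 m and angle between each of box_large, box_medium, box_small's own z axis and vertical below 0.08 rad and x of box_medium in the frame of box_large between -0.01 and 0.01 m and y of box_medium in the frame of box_large between -0.01 and 0.01 m and z of box_medium in the frame of box_large between 0.036 and 0.044 m and x of box_small in the frame of box_medium between -0.01 and 0.01 m and y of box_small in the frame of box_medium between -0.01 and 0.01 m and z of box_small in the frame of box_medium between 0.032 and 0.04 m and contact force between the fingers and box_small below 0.1 N and linear speed of box_small below 0.03 m/s), for 0.2 s.
At the end, for the whole second after the job is handed in: Large box flat on the tray floor (centred to 12 mm along each side), medium on it, small on that (each to 10 mm); jar on the floor of the wide cell, vial on that of the narrow cell (anywhere in it); all upright within 4.5 degrees, released, at rest (all of step 3 and x of jar in the frame of divided_box between -0.012 and 0.012 m and y of jar in the frame of divided_box between 0.0105 and 0.0345 m and z of jar in the frame of divided_box between 0 and 0.008 m and angle between each of jar, vial's own z axis and vertical below 0.08 rad and x of vial in the frame of divided_box between -0.022 and 0.022 m and y of vial in the frame of divided_box between -0.0465 and -0.0225 m and z of vial in the frame of divided_box between 0 and 0.008 m and contact force between the fingers and box_large below 0.1 N and linear speed of each of box_large, box_medium, jar, vial below 0.03 m/s and contact force between the fingers and box_medium below 0.1 N and contact force between the fingers and jar below 0.1 N and contact force between the fingers and vial below 0.1 N); the robot touches nothing.
It fails at once if the petri dish is moved by more than 15 mm (distance of petri_dish from where it was at the start of the episode above 0.015 m).
It fails at once if the calipers are moved by more than 15 mm (distance of calipers from where it was at the start of the episode above 0.015 m).
It fails at once if a box, the jar or the vial is dropped from more than about 30 mm (it falls free faster than 0.8 m/s) ((contact force between the fingers and box_large below 0.05 N and linear speed of box_large above 0.8 m/s) or (contact force between the fingers and box_medium below 0.05 N and linear speed of box_medium above 0.8 m/s) or (contact force between the fingers and box_small below 0.05 N and linear speed of box_small above 0.8 m/s) or (contact force between the fingers and jar below 0.05 N and linear speed of jar above 0.8 m/s) or (contact force between the fingers and vial below 0.05 N and linear speed of vial above 0.8 m/s)).
It also fails if it takes over 115 s, if anything falls off the work surface, if the arm or the gripper's body presses on something with over 40 N, if the wrist force passes 120 N, or if a joint passes its speed limit or range.

## Working session

There is one attempt and no reset: what is moved stays moved. The work goes in short steps, Python scripts to look and compute and a shell command to move; the robot and the scene stay as the last step left them, time stands still between calls to the robot, and variables do not carry over. Pictures are saved under pics/ and viewed, at most 14 in all, crops included, and the job is handed in when it is done.

```bash
ls; mkdir -p pics
cat > h.py <<'E'
import numpy as np, cv2
from rig import r, grab_frame
def shot(n,f):
    g=grab_frame(n); cv2.imwrite(f'pics/{f}.png',g['pixels'][:,:,::-1]); np.savez(f'pics/{f}.npz',**g); return g
def cloud(g):
    z=g['z_map'];h,w=z.shape;f=h/2/np.tan(np.radians(g['vertical_fov'])/2)
    v,u=np.mgrid[:h,:w]
    P=np.stack([(u-g['cx'])*z/f,(v-g['cy'])*z/f,z,np.ones_like(z)],-1)
    return (P@np.array(g['cam_to_world']).T)[...,:3]
E
python3 - <<'E'
from h import *
for n in('top','side'):
    g=shot(n,n+'0'); print(n,g['vertical_fov'],g['cx'],g['cy'],np.round(g['cam_to_world'],3).tolist())
    cv2.imwrite(f'pics/{n}0b.png',cv2.resize(g['pixels'][:,:,::-1],(800,600),interpolation=cv2.INTER_CUBIC))
print(r.sense())
E
```

```text
pics
top 49.03191509799174 256.14282529419205 198.01665749202056 [[-0.0, -0.996, 0.086, 451.276], [-1.0, 0.001, 0.009, -33.876], [-0.009, -0.086, -0.996, 1012.022], [0.0, 0.0, 0.0, 1.0]]
side 46.787500662724476 252.3647084181158 192.5401428419291 [[0.761, -0.319, 0.565, -238.68], [-0.648, -0.389, 0.654, -910.702], [0.011, -0.864, -0.503, 742.962], [0.0, 0.0, 0.0, 1.0]]
{'clock': 0.1, 'qpos': array([ 1.11757006e+00,  3.53607630e-01,  1.63408238e+00,  4.00930625e-05,
        1.15517130e+00, -2.39641641e-03]), 'qvel': array([ 0.00092084, -0.00011799, -0.00229222,  0.00128801, -0.00204827,
       -0.00136483]), 'joint_efforts': array([-1.21639587e-03, -6.06372714e+01, -3.42812490e+01, -2.10828834e-04,
        4.13556292e-03,  7.86153282e-05]), 'eef_pos': array([272.13045337, 562.19565557, 252.60909825]), 'tcp_rot': array([-3.14032409e+00, -3.96992597e-05,  2.69074657e+00]), 'contact_force': array([-0.20722818,  0.48729259, -0.18565708]), 'wrist_torque': array([ 0.03382253, -0.03108734, -0.01082759]), 'grasp_force': 0.0, 'opening': 1.0009726058736086}
```

View pics/top0b.png

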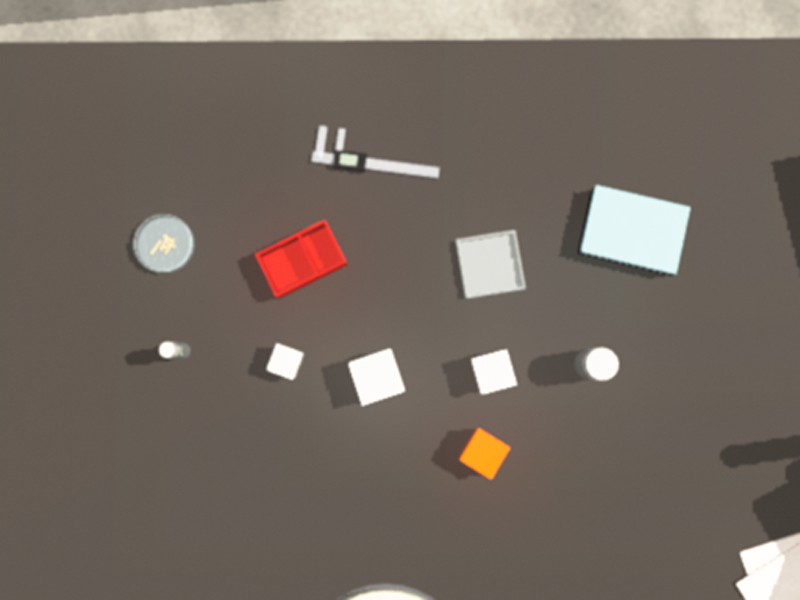

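View pics/side0b.png

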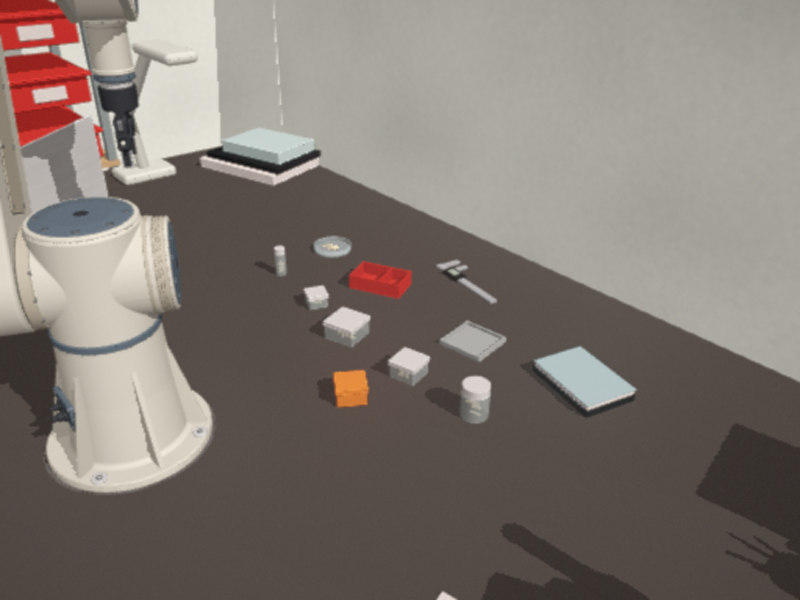

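The top view shows, in 800x600 pixels: large box (377,377), medium (494,372), small (285,361), jar (600,364), vial (168,350), tray (490,264) and red box (301,258). The calipers, dish and orange decoy are well apart from these. Next I measure top faces from the depth map.

```bash
cat >> h.py <<'E'
def rect(C,px,zr,rad=32):
    """minAreaRect in world xy of cloud points near a 800x600 pixel with heights in zr"""
    u,v=int(px[0]*.64),int(px[1]*.64)
    m=np.zeros(C.shape[:2],bool); m[max(v-rad,0):v+rad,max(u-rad,0):u+rad]=1
    m&=(C[...,2]>zr[0])&(C[...,2]<zr[1])
    n,l,st,ce=cv2.connectedComponentsWithStats(m.astype(np.uint8))
    m=l==1+np.argmax(st[1:,4]); P=C[m]
    (c,s,a)=cv2.minAreaRect(P[:,:2].astype(np.float32))
    return np.round(c,1),np.round(s,1),round(a,1),np.round(np.median(P[:,2]),1),len(P),np.round(P[:,:2].mean(0),1)
E
python3 - <<'E'
from h import *
C=cloud(dict(np.load('pics/top0.npz')))
for n,p,z in [('large',(377,377),(30,50)),('med',(494,372),(26,46)),('small',(285,361),(22,42)),('jar',(600,364),(52,72)),('vial',(168,350),(56,76)),('tray rim',(490,264),(7.5,20)),('tray fl',(490,264),(2,7)),('red rim',(301,258),(24,40)),('dish',(163,243),(5,30)),('cal',(375,160),(5,20)),('nb',(635,230),(15,35)),('orange',(485,454),(20,50))]:
    print(n,*rect(C,p,z,40 if n in('cal','nb') else 32))
print(np.median(C[330:350,200:300,2]),np.median(C[60:80,350:450,2]))
# red floor cells
m=(C[...,2]>1.5)&(C[...,2]<9); mm=np.zeros_like(m); mm[143:188,165:222]=1
n,l,st,ce=cv2.connectedComponentsWithStats((m&mm).astype(np.uint8))
for i in range(1,n):
    if st[i,4]>40: print('cell',cv2.minAreaRect(C[l==i][:,:2].astype(np.float32)),st[i,4])
g=np.load('pics/top0.npz')['pixels'][:,:,::-1]
a=cv2.resize(g[130:200,150:350],(800,280),interpolation=cv2.INTER_CUBIC);cv2.imwrite('pics/c1.png',a)
E
```

```text
large [435.   10.2] [65.4 65.6] 18.5 39.6 819 [434.9  10.1]
med [ 442.5 -163.2] [54.  54.3] 15.2 35.8 560 [ 442.5 -162.9]
small [458.  147.1] [42.6 41.8] 70.3 31.3 336 [457.8 146.6]
jar [ 453.9 -314.7] [45.1 44.5] 23.3 61.7 348 [ 453.9 -314. ]
vial [474.5 310. ] [18.2 20.5] 1.0 64.9 81 [474.6 309.6]
tray rim [ 607.4 -163.5] [91.6 91.9] 9.3 10.1 181 [ 623.2 -157. ]
tray fl [ 609.6 -166.1] [ 92.5 101.7] 15.6 4.2 972 [ 607.1 -163.9]
red rim [613.4 125.2] [ 72.8 117.2] 26.4 30.9 313 [614.  125.6]
dish [640.  341.6] [88.2 89.1] 2.1 11.5 190 [640.  342.7]
cal [772.8  59.4] [76.6 34.7] 71.0 9.2 274 [771.5  56. ]
nb [ 657.1 -381.8] [147.9 109.3] 75.8 24.0 2760 [ 657.1 -381.7]
orange [ 323.6 -148.5] [54.7 53.9] 58.5 35.8 581 [ 323.9 -147.9]
-0.08367407149870587 -0.0746488439496602
cell ((631.6519165039062, 95.97750091552734), (61.017372131347656, 41.337615966796875), 26.66822624206543) 377
cell ((605.6516723632812, 147.78424072265625), (61.85327911376953, 64.07461547851562), 26.92470359802246) 575
```

View pics/c1.png

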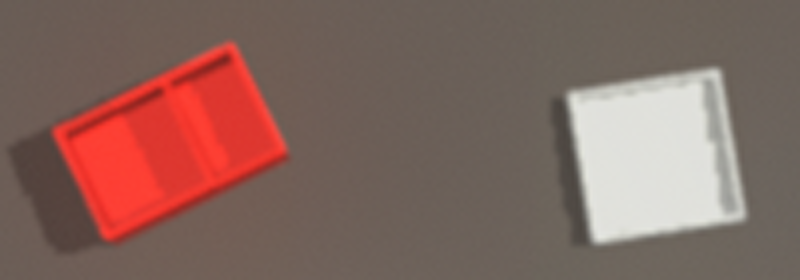

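The crop shows the wide cell of the red box on the left and the narrow cell on the right. All sizes match the specifications, so I start with the large box.

```bash
cat > go.py <<'E'
import sys,numpy as np
from rig import r
# go.py x y z yawdeg : turn (units) first, then shift in tool axes (units of 25 mm)
x,y,z,w=map(float,sys.argv[1:5]); s=r.sense(); p=s['eef_pos']; yaw=s['tcp_rot'][2]
t=np.radians(w); d=(yaw-t+np.pi)%(2*np.pi)-np.pi
D=np.array([x,y,z])-p
X=np.array([np.cos(t),np.sin(t),0]);Y=np.array([np.sin(t),-np.cos(t),0])
print('t',round(s['clock'],2),'p',p.round(1),'rpy',np.degrees(s['tcp_rot']).round(2),'op',round(s['opening'],3),'gf',round(s['grasp_force'],1),'F',s['contact_force'].round(1))
print('turn rz',round(d/np.pi,4),'shift',np.round([D@X/25,D@Y/25,-D[2]/25],3))
E
python3 -m inch '[[0,0,0.0363,0,0,0,0],[0,0,0.0363,0,0,0,0],[0,0,0.0363,0,0,0,0],[0,0,0.0363,0,0,0,0],[0,0,0.0363,0,0,0,0],[0,0,0.0363,0,0,0,0],[0,0,0.0363,0,0,0,0],[0,0,0,0,0,0,0]]' 40
python3 go.py 435 10.2 100 108.5
```

```text
clock: 0.77
eef_pos: [272.2, 562.3, 252.9]
tcp_rot: [-3.141, 0.001, 1.887]
contact_force: [0.2, -0.3, 0.1]
opening: 1.001
grasp_force: 0.0
t 0.77 p [272.2 562.3 252.9] rpy [-1.7997e+02  3.0000e-02  1.0813e+02] op 1.001 gf 0.0 F [ 0.2 -0.3  0.1]
turn rz -0.002 shift [-23.01   -0.833   6.115]
```

```bash
python3 -m inch '[[0,0,0,-0.96,-0.035,0.255,0],[0,0,0,-0.96,-0.035,0.255,0],[0,0,0,-0.96,-0.035,0.255,0],[0,0,0,-0.96,-0.035,0.255,0],[0,0,0,-0.96,-0.035,0.255,0],[0,0,0,-0.96,-0.035,0.255,0],[0,0,0,-0.96,-0.035,0.255,0],[0,0,0,-0.96,-0.035,0.255,0]]' >/dev/null
python3 -m inch '[[0,0,0,-0.96,-0.035,0.255,0],[0,0,0,-0.96,-0.035,0.255,0],[0,0,0,-0.96,-0.035,0.255,0],[0,0,0,-0.96,-0.035,0.255,0],[0,0,0,-0.96,-0.035,0.255,0],[0,0,0,-0.96,-0.035,0.255,0],[0,0,0,-0.96,-0.035,0.255,0],[0,0,0,-0.96,-0.035,0.255,0]]' >/dev/null
python3 -m inch '[[0,0,0,-0.96,-0.035,0.255,0],[0,0,0,-0.96,-0.035,0.255,0],[0,0,0,-0.96,-0.035,0.255,0],[0,0,0,-0.96,-0.035,0.255,0],[0,0,0,-0.96,-0.035,0.255,0],[0,0,0,-0.96,-0.035,0.255,0],[0,0,0,-0.96,-0.035,0.255,0],[0,0,0,0,0,0,0]]'
python3 go.py 435 10.2 34 108.5
```

```text
clock: 2.77
eef_pos: [428.3, 29.8, 105.8]
tcp_rot: [-3.141, 0.001, 1.895]
contact_force: [-0.8, 0.5, -0.8]
opening: 1.003
grasp_force: 0.0
t 2.77 p [428.3  29.8 105.8] rpy [-1.7996e+02  3.0000e-02  1.0857e+02] op 1.003 gf 0.0 F [-0.8  0.5 -0.8]
turn rz 0.0004 shift [-0.829  0.007  2.874]
```

```bash
python3 -m inch '[[0,0,0,-0.83,0.007,0,0],[0,0,0,0,0,0.7,0],[0,0,0,0,0,0.7,0],[0,0,0,0,0,0.7,0],[0,0,0,0,0,0.5,0],[0,0,0,0,0,0.27,0],[0,0,0,0,0,0,0],[0,0,0,0,0,0,0]]' >/dev/null
python3 go.py 435 10.2 34 108.5
python3 -m inch '[[0,0,0,0,0,0,1],[0,0,0,0,0,0,1],[0,0,0,0,0,0,1],[0,0,0,0,0,0,1],[0,0,0,0,0,0,1],[0,0,0,0,0,0,1]]' 30
python3 go.py 435 10.2 34 108.5
```

```text
t 3.43 p [434.4  13.1  35. ] rpy [-1.7997e+02 -1.0000e-02  1.0853e+02] op 0.999 gf 0.0 F [-0.3  0.   0.5]
turn rz 0.0002 shift [-0.118 -0.014  0.039]
clock: 3.93
eef_pos: [435.3, 13.0, 35.9]
tcp_rot: [3.14, 0.001, 1.893]
contact_force: [-0.2, 2.2, 6.6]
opening: 0.768
grasp_force: 32.6
t 3.93 p [435.3  13.   35.9] rpy [1.7989e+02 3.0000e-02 1.0846e+02] op 0.768 gf 32.6 F [-0.2  2.2  6.6]
turn rz -0.0002 shift [-0.103 -0.047  0.076]
```

```bash
python3 -m inch '[[0,0,0,0,0,-0.2,1],[0,0,0,0,0,-0.6,1],[0,0,0,0,0,-0.7,1],[0,0,0,0,0,-0.7,1],[0,0,0.0255,0,0,-0.4,1],[0,0,0.0255,0,0,0,1],[0,0,0,0,0,0,1]]'
python3 go.py 606.9 -160.6 100 99.3
```

```text
clock: 4.52
eef_pos: [435.0, 12.9, 101.2]
tcp_rot: [3.139, 0.0, 1.729]
contact_force: [-0.4, -0.1, -1.4]
opening: 0.769
grasp_force: 34.6
t 4.52 p [435.   12.9 101.2] rpy [1.7987e+02 2.0000e-02 9.9060e+01] op 0.769 gf 34.6 F [-0.4 -0.1 -1.4]
turn rz -0.0013 shift [-7.96   5.662  0.048]
```

```bash
python3 -m inch '[[0,0,0,-0.4,0.28,0,1],[0,0,0,-0.8,0.57,0,1],[0,0,0,-0.8,0.57,0,1],[0,0,0,-0.8,0.57,0,1],[0,0,0,-0.8,0.57,0,1],[0,0,0,-0.8,0.57,0,1],[0,0,0,-0.8,0.57,0,1],[0,0,0,-0.8,0.57,0,1]]'>/dev/null
python3 -m inch '[[0,0,0,-0.8,0.57,0,1],[0,0,0,-0.8,0.57,0,1],[0,0,0,-0.7,0.43,0,1],[0,0,0,-0.4,0.28,0,1],[0,0,0,0,0,0,1],[0,0,0,0,0,0,1],[0,0,0,0,0,0,1]]'>/dev/null
python3 go.py 606.9 -160.6 40 99.3
```

```text
t 5.77 p [ 619.4 -176.6   99.3] rpy [-1.799e+02 -5.000e-02  9.930e+01] op 0.763 gf 34.6 F [ 0.1  1.6 -0.7]
turn rz 0.0 shift [ 0.713 -0.388  2.373]
```

Run:
```python
from h import *
g=shot('top','t1');C=cloud(g)
m=np.zeros(C.shape[:2],bool);
a=cv2.resize(g['pixels'][120:220,260:390,::-1],(780,600),interpolation=cv2.INTER_CUBIC);cv2.imwrite('pics/t1c.png',a)
g=shot('side','s1');cv2.imwrite('pics/s1c.png',cv2.resize(g['pixels'][150:280,230:400,::-1],(785,600),interpolation=cv2.INTER_CUBIC))
```

```text
(no output)
```

View pics/s1c.png

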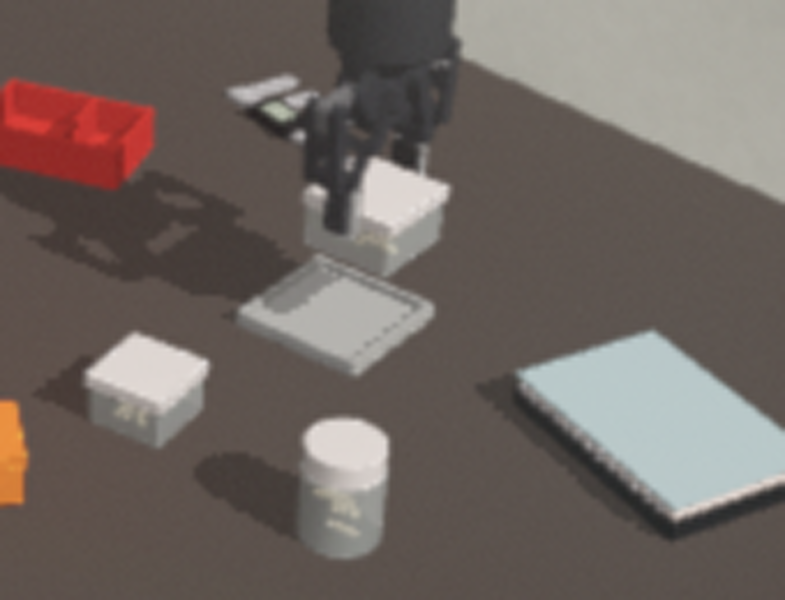

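The box is held level above the tray (crop pixel (375,215)). I correct the position, then lower it.

```bash
python3 -m inch '[[0,0,0,0.36,-0.19,0,1],[0,0,0,0.35,-0.2,0,1],[0,0,0,0,0,0.4,1],[0,0,0,0,0,0.6,1],[0,0,0,0,0,0.6,1],[0,0,0,0,0,0.4,1],[0,0,0,0,0,0,1],[0,0,0,0,0,0,1]]'>/dev/null
python3 go.py 606.9 -160.6 40 99.3
```

```text
t 6.53 p [ 607.4 -160.8   49.3] rpy [-1.7992e+02 -4.0000e-02  9.9270e+01] op 0.767 gf 34.5 F [ 0.3 -0.2  0.4]
turn rz -0.0002 shift [ 0.013 -0.018  0.37 ]
```

```bash
python3 -m inch '[[0,0,0,0,-0.01,0.15,1],[0,0,0,0,0,0.12,1],[0,0,0,0,0,0.06,1],[0,0,0,0,0,0.04,1],[0,0,0,0,0,0,1]]'
python3 go.py 606.9 -160.6 40 99.3
```

```text
clock: 6.95
eef_pos: [607.7, -161.3, 40.7]
tcp_rot: [3.142, 0.0, 1.732]
contact_force: [-0.6, -0.3, -1.8]
opening: 0.766
grasp_force: 34.6
t 6.95 p [ 607.7 -161.3   40.7] rpy [180.     0.    99.25] op 0.766 gf 34.6 F [-0.6 -0.3 -1.8]
turn rz -0.0003 shift [ 0.034 -0.029  0.027]
```

```bash
python3 -m inch '[[0,0,0,0,0,0.03,1],[0,0,0,0,0,0.03,1],[0,0,0,0,0,0,1]]'
python3 -m inch '[[0,0,0,0,0,0,0],[0,0,0,0,0,0,0],[0,0,0,0,0,0,0],[0,0,0,0,0,0,0],[0,0,0,0,0,-0.2,0],[0,0,0,0,0,-0.8,0],[0,0,0,0,0,-1,0],[0,0,0,0,0,-1,0]]'
python3 go.py 442.5 -163.2 110 105.2
```

```text
clock: 7.2
eef_pos: [607.9, -161.3, 40.0]
tcp_rot: [3.141, 0.0, 1.732]
contact_force: [-3.0, 0.7, 6.8]
opening: 0.766
grasp_force: 35.4
clock: 7.87
eef_pos: [607.2, -161.1, 114.7]
tcp_rot: [-3.14, -0.001, 1.732]
contact_force: [0.3, -0.7, 0.3]
opening: 1.001
grasp_force: 0.0
t 7.87 p [ 607.2 -161.1  114.7] rpy [-1.7993e+02 -3.0000e-02  9.9250e+01] op 1.001 gf 0.0 F [ 0.3 -0.7  0.3]
turn rz -0.0331 shift [ 1.648 -6.381  0.189]
```

```bash
python3 -m inch '[[0,0,-0.033,0,0,0,0],[0,0,0,0.2,-0.8,0,0],[0,0,0,0.25,-0.95,0,0],[0,0,0,0.25,-0.95,0,0],[0,0,0,0.25,-0.95,0,0],[0,0,0,0.25,-0.95,0,0],[0,0,0,0.25,-0.95,0,0],[0,0,0,0.2,-0.8,0,0]]'>/dev/null
python3 -m inch '[[0,0,0,0,0,0,0],[0,0,0,0,0,0,0],[0,0,0,0,0,0,0]]'>/dev/null
python3 - <<'E'
from h import *
g=shot('top','t2');C=cloud(g)
print('large',*rect(C,(490,264),(34,54)),'med',*rect(C,(494,372),(26,46),22))
a=cv2.resize(g['pixels'][130:270,260:400,::-1],(600,600),interpolation=cv2.INTER_CUBIC);cv2.imwrite('pics/t2c.png',a)
E
python3 go.py 442.5 -163.2 33 105.2
```

```text
large [ 606.2 -165.4] [66.  67.2] 9.3 43.8 819 [ 605.5 -164.3] med [ 453.6 -134.7] [ 9.3 21.3] 80.0 34.8 27 [ 455.6 -135.7]
t 8.83 p [ 445.1 -163.4  114.6] rpy [1.7991e+02 6.0000e-02 1.0520e+02] op 0.996 gf 0.0 F [-0.8  0.8  0.3]
turn rz -0.0 shift [ 0.033 -0.099  3.265]
```

View pics/t2c.png

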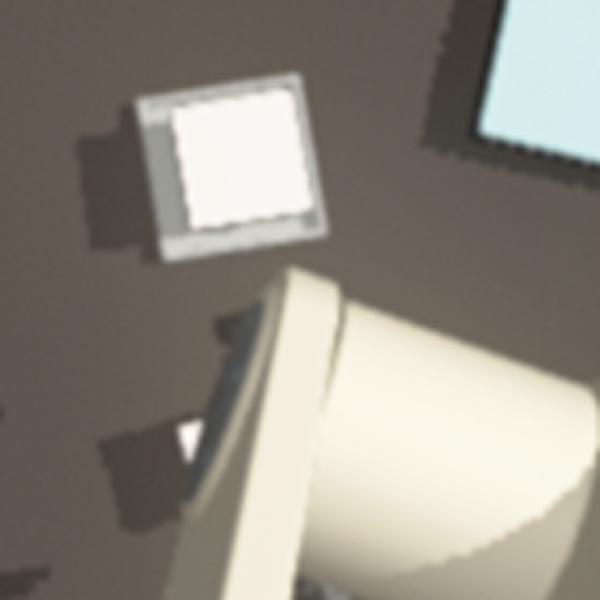

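The large box sits flat in the tray, lid at 43.8 mm and within 2 to 3 mm of centre. Now the medium box.

```bash
python3 -m inch '[[0,0,0,0.03,-0.1,0.3,0],[0,0,0,0,0,0.7,0],[0,0,0,0,0,0.7,0],[0,0,0,0,0,0.7,0],[0,0,0,0,0,0.5,0],[0,0,0,0,0,0.3,0],[0,0,0,0,0,0,0],[0,0,0,0,0,0,0]]' >/dev/null
python3 go.py 442.5 -163.2 33 105.2
python3 -m inch '[[0,0,0,0,0,0,1],[0,0,0,0,0,0,1],[0,0,0,0,0,0,1],[0,0,0,0,0,0,1],[0,0,0,0,0,0,1],[0,0,0,0,0,0,1],[0,0,0,0,0,0,1]]' 30
python3 -m inch '[[0,0,0,0,0,-0.2,1],[0,0,0,0,0,-0.6,1],[0,0,0,0,0,-0.9,1],[0,0,0,0,0,-0.9,1],[0,0,0.033,0,0,-0.8,1],[0,0,0,0,0,-0.4,1],[0,0,0,0,0,0,1],[0,0,0,0,0,0,1]]'>/dev/null
python3 go.py 605.8 -165 130 99.3
```

```text
t 9.5 p [ 441.1 -162.9   33.8] rpy [-1.7996e+02 -3.0000e-02  1.0521e+02] op 1.002 gf 0.0 F [ 0.3  0.  -0.6]
turn rz 0.0 shift [-0.027  0.049  0.032]
clock: 10.08
eef_pos: [441.8, -163.2, 35.0]
tcp_rot: [3.14, 0.001, 1.836]
contact_force: [-0.5, 0.9, 6.0]
opening: 0.625
grasp_force: 31.3
t 10.75 p [ 441.3 -163.1  129.4] rpy [1.7994e+02 4.0000e-02 9.9410e+01] op 0.627 gf 32.1 F [-0.1 -0.7 -0.7]
turn rz 0.0006 shift [-1.14   6.482 -0.026]
```

```bash
python3 -m inch '[[0,0,0,-0.07,0.4,0,1],[0,0,0,-0.15,0.9,0,1],[0,0,0,-0.17,0.95,0,1],[0,0,0,-0.17,0.95,0,1],[0,0,0,-0.17,0.95,0,1],[0,0,0,-0.17,0.95,0,1],[0,0,0,-0.15,0.9,0,1],[0,0,0,-0.07,0.48,0,1]]'>/dev/null
python3 -m inch '[[0,0,0,0,0,0.3,1],[0,0,0,0,0,0.6,1],[0,0,0,0,0,0.3,1],[0,0,0,0,0,0,1],[0,0,0,0,0,0,1]]'>/dev/null
python3 go.py 605.8 -165 79 99.3
```

```text
t 11.83 p [ 604.2 -164.4   97.8] rpy [-1.7985e+02 -7.0000e-02  9.9270e+01] op 0.621 gf 32.1 F [-0.3 -0.6 -0.2]
turn rz -0.0002 shift [-0.035  0.057  0.754]
```

```bash
python3 -m inch '[[0,0,0,-0.03,0.06,0.2,1],[0,0,0,0,0,0.25,1],[0,0,0,0,0,0.15,1],[0,0,0,0,0,0.06,1],[0,0,0,0,0,0.04,1],[0,0,0,0,0,0.0,1],[0,0,0,0,0,0,1]]'
python3 go.py 605.8 -165 79 99.3
```

```text
clock: 12.42
eef_pos: [607.2, -165.1, 81.8]
tcp_rot: [3.141, 0.0, 1.732]
contact_force: [0.5, -0.1, -1.2]
opening: 0.622
grasp_force: 32.1
t 12.42 p [ 607.2 -165.1   81.8] rpy [179.99   0.    99.25] op 0.622 gf 32.1 F [ 0.5 -0.1 -1.2]
turn rz -0.0003 shift [ 0.013 -0.056  0.112]
```

```bash
python3 -m inch '[[0,0,0,0,-0.04,0.04,1],[0,0,0,0,0,0.04,1],[0,0,0,0,0,0.03,1],[0,0,0,0,0,0,1]]'
python3 -m inch '[[0,0,0,0,0,0.03,1],[0,0,0,0,0,0,1]]'
```

```text
clock: 12.75
eef_pos: [606.1, -165.2, 79.1]
tcp_rot: [3.142, 0.0, 1.732]
contact_force: [-1.9, 0.2, 2.4]
opening: 0.62
grasp_force: 32.4
clock: 12.92
eef_pos: [606.2, -165.3, 79.1]
tcp_rot: [3.141, 0.0, 1.732]
contact_force: [-4.0, 0.6, 9.9]
opening: 0.624
grasp_force: 33.2
```

```bash
python3 -m inch '[[0,0,0,0,0,0,0],[0,0,0,0,0,0,0],[0,0,0,0,0,0,0],[0,0,0,0,0,0,0],[0,0,0,0,0,-0.2,0],[0,0,0,0,0,-0.8,0],[0,0,0,0,0,-1,0],[0,0,0,0,0,-0.4,0]]'
python3 -m inch '[[0,0,0.032,0,0,0,0],[0,0,0.032,0,0,0,0],[0,0,0.032,0,0,0,0],[0,0,0.032,0,0,0,0],[0,0,0.033,0,0,0,0],[0,0,0,0,0,0,0]]' >/dev/null
python3 go.py 458 147.1 110 70.3
```

```text
clock: 13.58
eef_pos: [607.4, -165.6, 141.1]
tcp_rot: [3.139, 0.001, 1.732]
contact_force: [1.3, -0.4, 0.3]
opening: 1.003
grasp_force: 0.0
t 14.08 p [ 606.1 -165.2  138.2] rpy [179.99  -0.    70.01] op 1.003 gf 0.0 F [-0.1  0.5  1.2]
turn rz -0.0016 shift [ 9.765 -9.789  1.126]
```

```bash
python3 -m inch '[[0,0,0,0.4,-0.4,0,0],[0,0,0,0.8,-0.8,0,0],[0,0,0,0.9,-0.9,0,0],[0,0,0,0.9,-0.9,0,0],[0,0,0,0.9,-0.9,0,0],[0,0,0,0.9,-0.9,0,0],[0,0,0,0.9,-0.9,0,0],[0,0,0,0.9,-0.9,0,0]]'>/dev/null
python3 -m inch '[[0,0,0,0.9,-0.9,0,0],[0,0,0,0.9,-0.9,0,0],[0,0,0,0.9,-0.9,0.3,0],[0,0,0,0.46,-0.49,0.4,0],[0,0,0,0,0,0.4,0],[0,0,0,0,0,0,0],[0,0,0,0,0,0,0]]'>/dev/null
python3 go.py 458 147.1 30 70.3
python3 - <<'E'
from h import *
g=shot('top','t3');C=cloud(g)
print('med',*rect(C,(490,264),(70,95)),'large?',*rect(C,(490,264),(34,54)))
E
```

```text
t 15.33 p [457.7 146.8 110.3] rpy [-1.7995e+02  5.0000e-02  7.0400e+01] op 1.0 gf 0.0 F [ 0.  -0.6  0.3]
turn rz 0.0006 shift [0.017 0.008 3.212]
med [ 603.7 -166. ] [53.9 54.2] 8.8 79.7 596 [ 603.2 -165.7] large? [ 606.  -164.1] [66.3 64.9] 9.5 43.9 231 [ 597.2 -151.3]
```

```bash
python3 -m inch '[[0,0,0,0,0,0.3,0],[0,0,0,0,0,0.7,0],[0,0,0,0,0,0.7,0],[0,0,0,0,0,0.7,0],[0,0,0,0,0,0.5,0],[0,0,0,0,0,0.28,0],[0,0,0,0,0,0,0],[0,0,0,0,0,0,0]]' >/dev/null
python3 go.py 458 147.1 30 70.3
python3 -m inch '[[0,0,0,0,0,0,1],[0,0,0,0,0,0,1],[0,0,0,0,0,0,1],[0,0,0,0,0,0,1],[0,0,0,0,0,0,1],[0,0,0,0,0,0,1],[0,0,0,0,0,0,1],[0,0,0,0,0,0,1]]' 30
python3 -m inch '[[0,0,0,0,0,-0.2,1],[0,0,0,0,0,-0.6,1],[0,0,0,0,0,-1,1],[0,0,0,0,0,-1,1],[0,0,0,0,0,-1,1],[0,0,0,0,0,-1,1],[0,0,0,0,0,-0.8,1],[0,0,0,0,0,0,1]]'>/dev/null
python3 -m inch '[[0,0,-0.032,0,0,0,1],[0,0,-0.032,0,0,0,1],[0,0,-0.032,0,0,0,1],[0,0,-0.032,0,0,0,1],[0,0,-0.033,0,0,0,1],[0,0,0,0,0,0,1]]' >/dev/null
python3 go.py 604.5 -165.5 165 99.3
```

```text
t 16.05 p [458.3 146.6  31.1] rpy [-1.7998e+02  1.0000e-02  7.0240e+01] op 0.998 gf 0.0 F [ 0.7 -0.7  0.1]
turn rz -0.0003 shift [ 0.013 -0.018  0.045]
clock: 16.72
eef_pos: [458.5, 147.2, 31.9]
tcp_rot: [3.141, -0.001, 1.227]
contact_force: [-0.9, -1.6, 6.2]
opening: 0.48
grasp_force: 30.0
t 17.88 p [457.7 147.  170.8] rpy [-179.96    0.     99.53] op 0.485 gf 30.9 F [ 0.4  0.6 -1.3]
turn rz 0.0013 shift [-13.283   3.776   0.231]
```

```bash
python3 -m inch '[[0,0,0,-0.48,0.137,0,1],[0,0,0,-0.9,0.256,0,1],[0,0,0,-0.95,0.27,0,1],[0,0,0,-0.95,0.27,0,1],[0,0,0,-0.95,0.27,0,1],[0,0,0,-0.95,0.27,0,1],[0,0,0,-0.95,0.27,0,1],[0,0,0,-0.95,0.27,0,1]]'>/dev/null
python3 -m inch '[[0,0,0,-0.95,0.27,0,1],[0,0,0,-0.95,0.27,0,1],[0,0,0,-0.95,0.27,0,1],[0,0,0,-0.95,0.27,0,1],[0,0,0,-0.95,0.27,0,1],[0,0,0,-0.95,0.27,0,1],[0,0,0,-0.5,0.14,0,1],[0,0,0,0,0,0,1]]'>/dev/null
python3 -m inch '[[0,0,0,0,0,0.3,1],[0,0,0,0,0,0.6,1],[0,0,0,0,0,0.3,1],[0,0,0,0,0,0,1],[0,0,0,0,0,0,1]]'>/dev/null
python3 go.py 604.5 -165.5 111.5 99.3
```

```text
t 19.63 p [ 603.8 -164.4  140.5] rpy [-1.7991e+02 -5.0000e-02  9.9280e+01] op 0.486 gf 30.8 F [-0.2  0.6  0.1]
turn rz -0.0001 shift [-0.048  0.019  1.161]
```

```bash
python3 -m inch '[[0,0,0,-0.04,0.02,0.25,1],[0,0,0,0,0,0.35,1],[0,0,0,0,0,0.25,1],[0,0,0,0,0,0.1,1],[0,0,0,0,0,0.06,1],[0,0,0,0,0,0.04,1],[0,0,0,0,0,0,1],[0,0,0,0,0,0,1]]'
python3 go.py 604.5 -165.5 111.5 99.3
```

```text
clock: 20.3
eef_pos: [605.4, -166.4, 115.1]
tcp_rot: [3.141, 0.0, 1.732]
contact_force: [-0.0, 0.8, -0.9]
opening: 0.486
grasp_force: 30.8
t 20.3 p [ 605.4 -166.4  115.1] rpy [1.7998e+02 1.0000e-02 9.9250e+01] op 0.486 gf 30.8 F [-0.   0.8 -0.9]
turn rz -0.0003 shift [ 0.042 -0.029  0.144]
```

```bash
python3 -m inch '[[0,0,0,0.02,-0.02,0.05,1],[0,0,0,0,0,0.05,1],[0,0,0,0,0,0.03,1],[0,0,0,0,0,0,1]]'
python3 -m inch '[[0,0,0,0,0,0.03,1],[0,0,0,0,0,0,1]]'
```

```text
clock: 20.63
eef_pos: [604.7, -166.0, 112.0]
tcp_rot: [3.141, 0.0, 1.732]
contact_force: [-2.2, 0.2, 2.6]
opening: 0.482
grasp_force: 31.2
clock: 20.8
eef_pos: [604.8, -166.0, 111.9]
tcp_rot: [3.141, 0.0, 1.732]
contact_force: [-3.6, 0.7, 11.1]
opening: 0.485
grasp_force: 31.9
```

```bash
python3 -m inch '[[0,0,0,0,0,0,0],[0,0,0,0,0,0,0],[0,0,0,0,0,0,0],[0,0,0,0,0,0,0],[0,0,0,0,0,-0.2,0],[0,0,0,0,0,-0.8,0],[0,0,0,0,0,-1,0],[0,0,0,0,0,-0.8,0]]'
python3 -m inch '[[0,0,0,0,0,0,0],[0,0,0,0,0,0,0]]'>/dev/null
python3 go.py 453.9 -314.4 125 99.3
```

```text
clock: 21.47
eef_pos: [604.7, -166.0, 182.3]
tcp_rot: [-3.142, -0.0, 1.732]
contact_force: [0.9, 0.4, 1.2]
opening: 1.001
grasp_force: 0.0
t 21.63 p [ 605.4 -166.2  182.4] rpy [1.7986e+02 7.0000e-02 9.9250e+01] op 0.998 gf 0.0 F [ 0.1 -1.2 -1.4]
turn rz -0.0003 shift [-4.871 -6.94   2.295]
```

```bash
python3 -m inch '[[0,0,0,-0.3,-0.43,0,0],[0,0,0,-0.6,-0.86,0,0],[0,0,0,-0.62,-0.88,0,0],[0,0,0,-0.62,-0.88,0,0],[0,0,0,-0.62,-0.88,0,0],[0,0,0,-0.62,-0.88,0.2,0],[0,0,0,-0.62,-0.88,0.4,0],[0,0,0,-0.61,-0.86,0.6,0]]'>/dev/null
python3 -m inch '[[0,0,0,0,-0.39,0.6,0],[0,0,0,0,0,0.4,0],[0,0,0,0,0,0,0],[0,0,0,0,0,0,0]]'>/dev/null
python3 go.py 453.9 -314.4 55 99.3
python3 - <<'E'
from h import *
g=shot('top','t4');C=cloud(g)
print('small',*rect(C,(490,264),(100,125)),'med?',*rect(C,(490,264),(70,95)))
g=shot('side','s4');cv2.imwrite('pics/s4c.png',cv2.resize(g['pixels'][150:280,230:400,::-1],(785,600),interpolation=cv2.INTER_CUBIC))
E
```

```text
t 22.63 p [ 451.8 -307.2  125.2] rpy [-1.7993e+02 -8.0000e-02  9.9250e+01] op 0.996 gf 0.0 F [ 0.4  0.4 -0.9]
turn rz -0.0003 shift [-0.299  0.038  2.807]
small [ 602.4 -165.5] [42.  42.6] 9.7 111.8 391 [ 601.9 -164.9] med? [ 603.5 -166. ] [53.5 54.5] 9.1 79.4 183 [ 592.1 -156.9]
```

View pics/s4c.png

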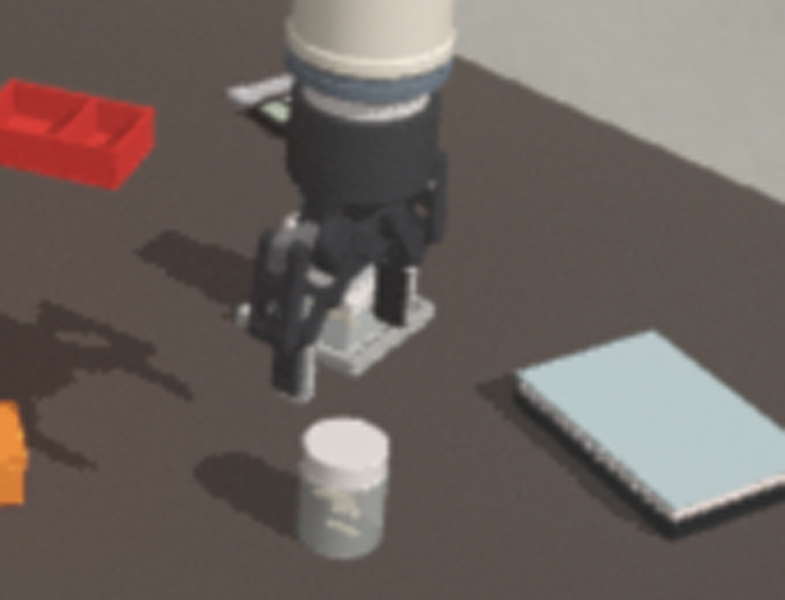

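The stack is complete: small lid at 111.8 mm, boxes within about 2 mm of each other. The gripper hovers over the jar (crop pixel (343,450)). Now the jar.

```bash
python3 -m inch '[[0,0,0,-0.3,0.04,0.2,0],[0,0,0,0,0,0.6,0],[0,0,0,0,0,0.7,0],[0,0,0,0,0,0.7,0],[0,0,0,0,0,0.4,0],[0,0,0,0,0,0.2,0],[0,0,0,0,0,0,0],[0,0,0,0,0,0,0]]' >/dev/null
python3 go.py 453.9 -314.4 55 99.3
python3 -m inch '[[0,0,0,0,0,0,1],[0,0,0,0,0,0,1],[0,0,0,0,0,0,1],[0,0,0,0,0,0,1],[0,0,0,0,0,0,1],[0,0,0,0,0,0,1],[0,0,0,0,0,0,1],[0,0,0,0,0,0,1]]' 30
python3 -m inch '[[0,0,0,0,0,-0.2,1],[0,0,0,0,0,-0.6,1],[0,0,0,0,0,-0.9,1],[0,0,0,0,0,-0.9,1],[0,0,0,0,0,-0.6,1],[0,0,0,0,0,-0.2,1],[0,0,0,0,0,0,1],[0,0,0,0,0,0,1]]'
python3 - <<'E'
from h import *
C=cloud(dict(np.load('pics/t4.npz')));print(rect(C,(301,258),(24,40)))
E
python3 go.py 603.6 145.6 140 99.3
```

```text
t 23.4 p [ 454.6 -315.1   56.3] rpy [1.7998e+02 2.0000e-02 9.9270e+01] op 0.999 gf 0.0 F [1.  0.4 0.2]
turn rz -0.0002 shift [ 0.031 -0.024  0.05 ]
clock: 24.07
eef_pos: [454.6, -315.2, 56.9]
tcp_rot: [3.141, 0.001, 1.732]
contact_force: [-1.0, 1.2, 6.6]
opening: 0.549
grasp_force: 29.7
clock: 24.73
eef_pos: [453.9, -314.7, 140.6]
tcp_rot: [-3.142, -0.0, 1.732]
contact_force: [-0.1, 0.3, -1.8]
opening: 0.542
grasp_force: 31.1
(array([613.7, 125.5]), array([ 73.8, 117.4]), 26.3, np.float64(30.8), 305, array([613.4, 126.8]))
t 24.73 p [ 453.9 -314.7  140.6] rpy [-180.     -0.     99.26] op 0.542 gf 31.1 F [-0.1  0.3 -1.8]
turn rz -0.0002 shift [17.201  8.884  0.025]
```

```bash
python3 -m inch '[[0,0,0,0.5,0,0,1],[0,0,0,0.95,0,0,1],[0,0,0,0.95,0,0,1],[0,0,0,0.95,0,0,1],[0,0,0,0.95,0,0,1],[0,0,0,0.95,0,0,1],[0,0,0,0.95,0.2,0,1],[0,0,0,0.95,0.4,0,1]]'>/dev/null
python3 -m inch '[[0,0,0,0.95,0.7,0,1],[0,0,0,0.95,0.85,0,1],[0,0,0,0.95,0.85,0,1],[0,0,0,0.95,0.85,0,1],[0,0,0,0.95,0.85,0,1],[0,0,0,0.95,0.85,0,1],[0,0,0,0.95,0.85,0,1],[0,0,0,0.95,0.85,0,1]]'>/dev/null
python3 -m inch '[[0,0,0,0.95,0.85,0,1],[0,0,0,0.95,0.65,0,1],[0,0,0,0.55,0.13,0,1],[0,0,0,0,0,0,1],[0,0,0,0,0,0,1],[0,0,0,0,0,0,1]]'>/dev/null
python3 go.py 603.6 145.6 61 99.3
python3 - <<'E'
from h import *
g=shot('side','s5');cv2.imwrite('pics/s5c.png',cv2.resize(g['pixels'][100:210,180:320,::-1],(760,600),interpolation=cv2.INTER_CUBIC))
E
```

```text
t 26.57 p [602.6 144.5 140. ] rpy [-1.7986e+02  3.0000e-02  9.9260e+01] op 0.543 gf 31.2 F [-0.3 -0.1 -1.2]
turn rz -0.0002 shift [0.038 0.047 3.161]
```

View pics/s5c.png

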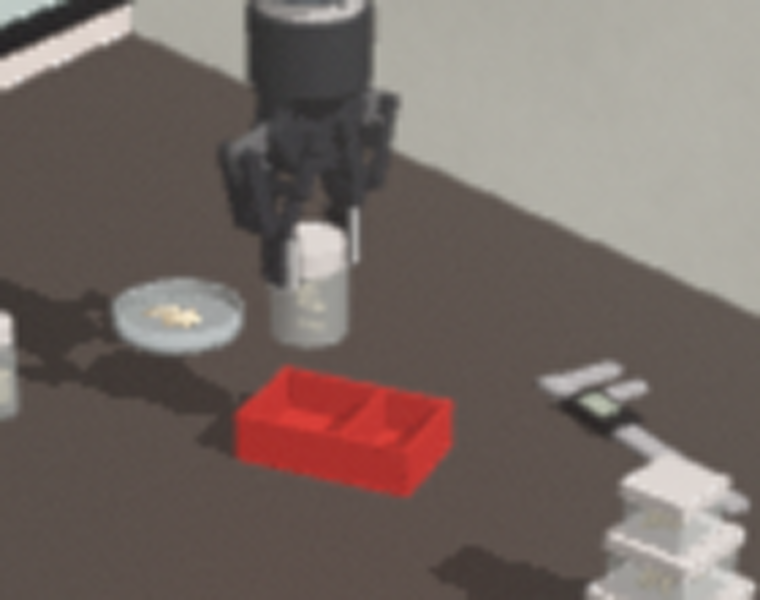

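The jar hangs upright over the wide cell (crop pixel (310,300)), and the stack stands well. Lowering.

```bash
python3 -m inch '[[0,0,0,0.04,0.05,0.3,1],[0,0,0,0,0,0.6,1],[0,0,0,0,0,0.6,1],[0,0,0,0,0,0.5,1],[0,0,0,0,0,0.4,1],[0,0,0,0,0,0.3,1],[0,0,0,0,0,0.1,1],[0,0,0,0,0,0,1]]'
python3 -m inch '[[0,0,0,0,0,0,1]]'>/dev/null
python3 go.py 603.6 145.6 61 99.3
```

```text
clock: 27.28
eef_pos: [604.9, 146.2, 70.2]
tcp_rot: [-3.14, 0.0, 1.732]
contact_force: [-0.1, -0.1, -1.5]
opening: 0.541
grasp_force: 31.2
t 27.37 p [605.5 146.4  71.2] rpy [179.98   0.    99.25] op 0.543 gf 31.2 F [ 0.1 -0.5 -0.9]
turn rz -0.0003 shift [-0.021 -0.079  0.406]
```

```bash
python3 -m inch '[[0,0,0,0,-0.04,0.15,1],[0,0,0,0,0,0.1,1],[0,0,0,0,0,0.06,1],[0,0,0,0,0,0.04,1],[0,0,0,0,0,0.03,1],[0,0,0,0,0,0,1],[0,0,0,0,0,0,1]]'
python3 -m inch '[[0,0,0,0,0,0.03,1],[0,0,0,0,0,0,1]]'
```

```text
clock: 27.95
eef_pos: [604.2, 146.3, 61.4]
tcp_rot: [3.142, 0.0, 1.732]
contact_force: [0.2, -0.6, -1.6]
opening: 0.54
grasp_force: 31.2
clock: 28.12
eef_pos: [604.4, 146.4, 61.0]
tcp_rot: [3.141, -0.0, 1.732]
contact_force: [-1.2, 0.4, 2.0]
opening: 0.544
grasp_force: 31.5
```

```bash
python3 -m inch '[[0,0,0,0,0,0.02,1],[0,0,0,0,0,0,0],[0,0,0,0,0,0,0],[0,0,0,0,0,0,0],[0,0,0,0,0,-0.2,0],[0,0,0,0,0,-0.8,0],[0,0,0,0,0,-1,0],[0,0,0,0,0,-1,0]]'
python3 -m inch '[[0,0,-0.032,0,0,-0.4,0],[0,0,-0.032,0,0,0,0],[0,0,-0.031,0,0,0,0],[0,0,0,0,0,0,0],[0,0,0,0,0,0,0]]'>/dev/null
python3 go.py 474.5 310 140 116.4
```

```text
clock: 28.78
eef_pos: [603.7, 146.2, 135.7]
tcp_rot: [-3.14, 0.0, 1.732]
contact_force: [0.6, 0.0, -0.6]
opening: 1.002
grasp_force: 0.0
t 29.2 p [604.2 146.3 145.4] rpy [179.99   0.   116.18] op 0.999 gf 0.0 F [-0.4  0.4  0. ]
turn rz -0.0012 shift [ 8.172 -1.734  0.214]
```

```bash
python3 -m inch '[[0,0,0,0.47,-0.1,0,0],[0,0,0,0.95,-0.2,0,0],[0,0,0,0.95,-0.2,0,0],[0,0,0,0.95,-0.2,0,0],[0,0,0,0.95,-0.2,0,0],[0,0,0,0.95,-0.2,0,0],[0,0,0,0.95,-0.2,0,0],[0,0,0,0.95,-0.2,0,0]]'>/dev/null
python3 -m inch '[[0,0,0,0.7,-0.15,0,0],[0,0,0,0.35,-0.08,0,0],[0,0,0,0,0,0.6,0],[0,0,0,0,0,0,0],[0,0,0,0,0,0,0],[0,0,0,0,0,0,0]]'>/dev/null
python3 - <<'E'
from h import *
g=shot('top','t6');C=cloud(g)
print('jar',*rect(C,(290,250),(55,75)))
g=dict(np.load('pics/t4.npz'));C=cloud(g);print('vial',*rect(C,(168,350),(56,76)))
g=dict(np.load('pics/side0.npz'));C=cloud(g);print('vial side',*rect(C,(280,250),(54,76),15))
E
python3 go.py 474.5 310 60 116.4
```

```text
jar [601.7 145.6] [44.6 44.4] 72.7 65.6 328 [601.4 145.2]
vial [474.5 310.3] [20.3 18.1] 89.9 65.4 81 [474.6 309.5]
vial side [474.6 311. ] [24.5 19.9] 23.1 63.3 35 [473.5 309.4]
t 30.42 p [475.2 309.9 130.5] rpy [179.99   0.   116.29] op 1.002 gf 0.0 F [ 0.3  0.5 -0.7]
turn rz -0.0006 shift [ 0.017 -0.022  2.821]
```

Jar is in the wide cell (x≈-2, y≈23 mm in its frame, top at 65.6 mm). Now the vial.

```bash
python3 -m inch '[[0,0,0,0.02,-0.02,0.3,0],[0,0,0,0,0,0.6,0],[0,0,0,0,0,0.7,0],[0,0,0,0,0,0.7,0],[0,0,0,0,0,0.4,0],[0,0,0,0,0,0.2,0],[0,0,0,0,0,0,0],[0,0,0,0,0,0,0]]' >/dev/null
python3 go.py 474.5 310 58 116.4
python3 -m inch '[[0,0,0,0,0,0,1],[0,0,0,0,0,0,1],[0,0,0,0,0,0,1],[0,0,0,0,0,0,1],[0,0,0,0,0,0,1],[0,0,0,0,0,0,1],[0,0,0,0,0,0,1],[0,0,0,0,0,0,1]]' 20
python3 -m inch '[[0,0,0,0,0,0,1],[0,0,0,0,0,0,1]]'
python3 -m inch '[[0,0,0,0,0,-0.2,1],[0,0,0,0,0,-0.6,1],[0,0,0,0,0,-0.9,1],[0,0,0,0,0,-0.9,1],[0,0,0,0,0,-0.9,1],[0,0,0,0,0,-0.5,1],[0,0,0,0,0,0,1],[0,0,0,0,0,0,1]]'
python3 go.py 628.9 94.5 160 116.4
```

```text
t 31.08 p [474.4 310.4  57.9] rpy [179.99   0.   116.34] op 1.003 gf 0.0 F [-0.6 -0.1  0.1]
turn rz -0.0003 shift [-0.015 -0.002 -0.004]
clock: 31.75
eef_pos: [474.3, 310.5, 57.9]
tcp_rot: [3.141, -0.0, 2.031]
contact_force: [-0.9, 0.7, 3.7]
opening: 0.278
grasp_force: 20.4
clock: 31.92
eef_pos: [474.3, 310.5, 57.9]
tcp_rot: [3.141, -0.0, 2.031]
contact_force: [0.0, 0.4, 4.9]
opening: 0.27
grasp_force: 20.4
clock: 32.58
eef_pos: [474.2, 310.3, 158.0]
tcp_rot: [3.141, -0.0, 2.031]
contact_force: [0.1, -0.7, -1.1]
opening: 0.268
grasp_force: 20.1
t 32.58 p [474.2 310.3 158. ] rpy [ 1.7995e+02 -1.0000e-02  1.1635e+02] op 0.268 gf 20.1 F [ 0.1 -0.7 -1.1]
turn rz -0.0003 shift [-10.485   1.704  -0.082]
```

```bash
python3 -m inch '[[0,0,0,-0.45,0.07,0,1],[0,0,0,-0.9,0.15,0,1],[0,0,0,-0.95,0.155,0,1],[0,0,0,-0.95,0.155,0,1],[0,0,0,-0.95,0.155,0,1],[0,0,0,-0.95,0.155,0,1],[0,0,0,-0.95,0.155,0,1],[0,0,0,-0.95,0.155,0,1]]'>/dev/null
python3 -m inch '[[0,0,0,-0.95,0.155,0,1],[0,0,0,-0.95,0.155,0,1],[0,0,0,-0.95,0.155,0,1],[0,0,0,-0.58,0.09,0,1],[0,0,0,0,0,0,1],[0,0,0,0,0,0,1],[0,0,0,0,0,0,1]]'>/dev/null
python3 go.py 628.9 94.5 62 116.4
python3 - <<'E'
from h import *
g=shot('side','s7');cv2.imwrite('pics/s7c.png',cv2.resize(g['pixels'][100:210,180:320,::-1],(760,600),interpolation=cv2.INTER_CUBIC))
E
```

```text
t 33.83 p [627.6  94.8 156.8] rpy [-1.7991e+02 -5.0000e-02  1.1635e+02] op 0.274 gf 20.1 F [-0.2  0.1 -0.2]
turn rz -0.0003 shift [-0.032  0.04   3.791]
```

View pics/s7c.png

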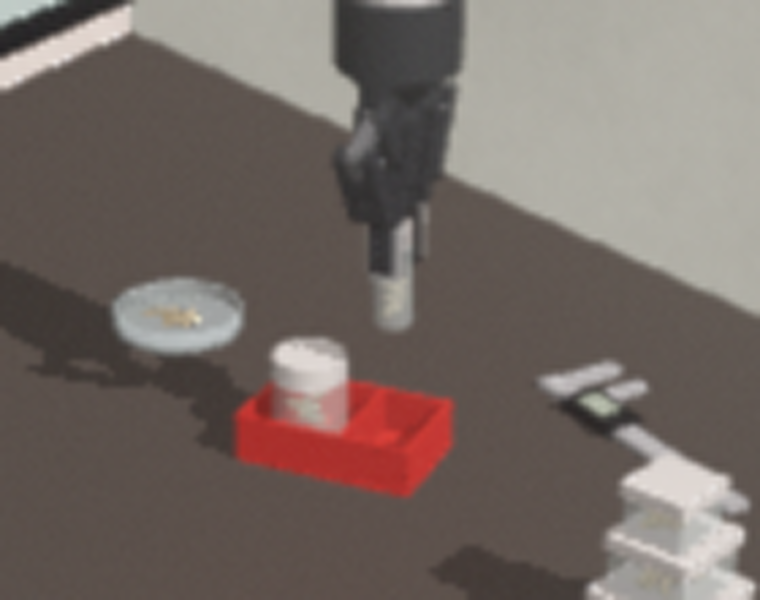

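The jar stands in the wide cell, and the vial hangs upright over the narrow one (crop pixel (395,290)). Lowering.

```bash
python3 -m inch '[[0,0,0,-0.03,0.04,0.3,1],[0,0,0,0,0,0.6,1],[0,0,0,0,0,0.7,1],[0,0,0,0,0,0.7,1],[0,0,0,0,0,0.5,1],[0,0,0,0,0,0.4,1],[0,0,0,0,0,0.2,1],[0,0,0,0,0,0,1]]'>/dev/null
python3 -m inch '[[0,0,0,0,0,0,1],[0,0,0,0,0,0,1]]'>/dev/null
python3 go.py 628.9 94.5 62 116.4
```

```text
t 34.72 p [630.4  94.4  73.5] rpy [1.7993e+02 2.0000e-02 1.1636e+02] op 0.269 gf 20.1 F [0.1 0.6 0.6]
turn rz -0.0002 shift [ 0.031 -0.053  0.459]
```

```bash
python3 -m inch '[[0,0,0,0,0,0.15,1],[0,0,0,0,0,0.12,1],[0,0,0,0,0,0.08,1],[0,0,0,0,0,0.04,1],[0,0,0,0,0,0.03,1],[0,0,0,0,0,0,1],[0,0,0,0,0,0,1]]'
python3 -m inch '[[0,0,0,0,0,0.03,1],[0,0,0,0,0,0,1]]'
```

```text
clock: 35.3
eef_pos: [629.9, 94.3, 62.2]
tcp_rot: [3.142, 0.0, 2.031]
contact_force: [0.4, 0.7, -0.4]
opening: 0.271
grasp_force: 20.0
clock: 35.47
eef_pos: [630.2, 94.3, 61.8]
tcp_rot: [3.141, 0.0, 2.031]
contact_force: [-0.7, -0.2, 2.9]
opening: 0.269
grasp_force: 19.2
```

Contact with the cell floor. I release, rise, and check.

```bash
python3 -m inch '[[0,0,0,0,0,0,0],[0,0,0,0,0,0,0],[0,0,0,0,0,0,0],[0,0,0,0,0,0,0],[0,0,0,0,0,-0.2,0],[0,0,0,0,0,-0.8,0],[0,0,0,0,0,-1,0],[0,0,0,0,0,-1,0]]'
python3 -m inch '[[0,0,0,0,0,-1,0],[0,0,0,0,0,-1,0],[0,0,0,0.9,-0.6,-0.5,0],[0,0,0,0.9,-0.9,0,0],[0,0,0,0.9,-0.9,0,0],[0,0,0,0.9,-0.9,0,0],[0,0,0,0.9,-0.9,0,0],[0,0,0,0.9,-0.9,0,0]]'>/dev/null
python3 -m inch '[[0,0,0,0.4,-0.9,0,0],[0,0,0,0,-0.9,0,0],[0,0,0,0,-0.9,0,0],[0,0,0,0,0,0,0],[0,0,0,0,0,0,0],[0,0,0,0,0,0,0]]'
python3 - <<'E'
from h import *
g=shot('top','t8');C=cloud(g)
for n,p,z in [('jar',(290,250),(55,64.8+5)),('vial',(325,240),(58,78)),('small',(490,264),(100,125)),('med',(490,264),(70,95)),('large',(490,264),(34,54)),('dish',(163,243),(5,30)),('cal',(375,160),(5,20))]:
    print(n,*rect(C,p,z,40 if n=='cal' else 20 if n=='vial' else 32))
cv2.imwrite('pics/t8c.png',cv2.resize(g['pixels'][60:260,60:370,::-1],(800,516),interpolation=cv2.INTER_CUBIC))
g=shot('side','s8');cv2.imwrite('pics/s8c.png',cv2.resize(g['pixels'][120:250,190:350,::-1],(738,600),interpolation=cv2.INTER_CUBIC))
E
```

```text
clock: 36.13
eef_pos: [629.3, 94.2, 137.0]
tcp_rot: [-3.14, -0.0, 2.031]
contact_force: [-0.1, -0.6, -0.4]
opening: 1.001
grasp_force: 0.0
clock: 37.3
eef_pos: [391.7, 138.0, 199.5]
tcp_rot: [3.14, 0.0, 2.031]
contact_force: [0.5, 0.7, 0.8]
opening: 1.0
grasp_force: 0.0
jar [601.7 145.9] [45.1 44.5] 64.7 65.4 327 [601.3 145.1]
vial [629.7  94.4] [21.  20.2] 11.2 69.2 78 [628.8  93.8]
small [ 602.7 -165.4] [42.1 42.2] 8.9 111.8 392 [ 601.9 -164.8]
med [ 603.5 -165.9] [53.7 53.9] 9.3 79.9 185 [ 592.1 -156.7]
large [ 605.8 -164. ] [66.1 64.6] 9.2 43.8 222 [ 595.5 -150.2]
dish [640.5 341.5] [89.9 88.4] 61.9 11.2 198 [640.7 343.3]
cal [772.9  50.9] [66.5 32.9] 82.0 9.3 262 [770.9  53.3]
```

View pics/t8c.png

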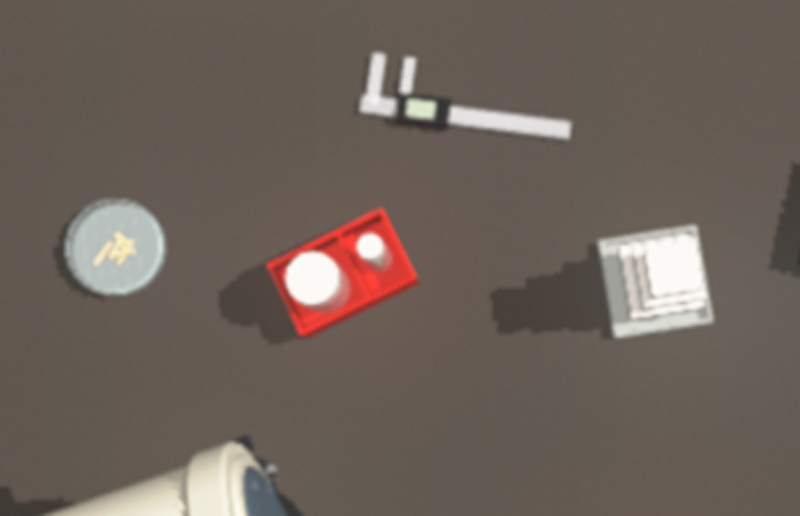

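View pics/s8c.png

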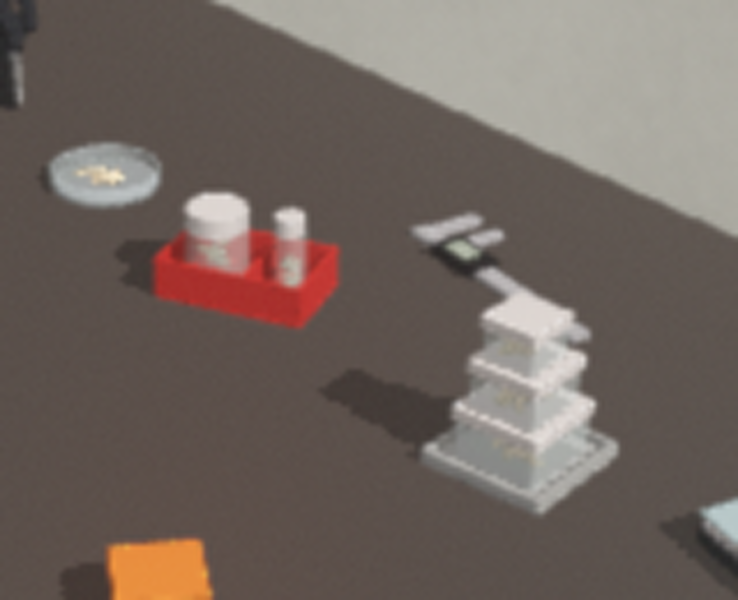

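Everything stands upright in place: jar (313,278), vial (370,245) and stack (665,270) in the top crop. The dish and calipers have not moved.

```bash
python3 -c "from rig import r; print(r.sign_off())"
```

```text
the job is handed in; nothing more can be done
None
```

The job is handed in: the three boxes are stacked in the grey tray, the jar and vial stand upright in their cells, and the petri dish and calipers are where they were; the final images showed everything within tolerance, but the judge's verdict was not returned.

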